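# Find the heavy side of the finishing wheel

## Task

The cork finishing wheel on the balancing stand has a heavy side that cannot be seen: take the wooden crank handle, turn the wheel by it through at least one full turn and feel where the weight pulls. Then turn the heavy side straight down and finish while still gripping the handle, holding the wheel still there so that its light side on top can be marked; leave the loose things on the bench where they are.

Things in the scene. Friction and masses are not known exactly. Their poses are not given: they have to be found in the camera images.
- stand: grey balancing stand, screwed to the bench, may stand turned. Origin on the bench under the wheel's centre; x runs level along the axle, away from the robot, from the wheel into the bearing post behind it; y left, z up. Base plate 170 x 160 x 14 mm.
- hub (a point): centre of the wheel on its axle, 155 mm above the bench, axes as the stand's. The cork wheel is 130 mm across, 36 mm thick. A steel slug of 0.45 to 0.65 kg hidden inside, its centre 42 mm from the axle, makes one side heavy; where it lies round the wheel relative to the crank differs every time and nothing shows it. Wheel and crank are otherwise balanced.
- wheel (a joint): wheel angle about the stand's x, rad, no limits: 0 with the crank handle straight above the axle, growing clockwise seen from the robot (at pi/2 the handle is at the right, -y). The bearing drags with 0.32 N m, so the wheel stays where left. Turning it slowly takes about 5.8 N along the circle at the handle, plus (heavy side rising) or minus (sinking) up to 4.9 N, most at axle height.
- crank_handle: wooden handle sleeve, 68 mm long, 19 mm thick, parallel to the axle, free to revolve on its pin. Origin at its centre, 55 mm from the axle and 92 mm from the hub point towards the robot (stand's -x). The flat crank bar is 24 to 32 mm before the hub point. It can be gripped from above at every wheel angle and carried round the circle with the gripper kept upright.
- tape_roll: black tape roll lying flat, 62 x 59 x 19 mm, loose; origin at the centre of its underside. Leave alone.
- grey_spool: grey-brown thread spool standing upright, 36 mm across, 45 mm high, loose; origin at the centre of its underside. Leave alone.
- round_die: round steel cutting die, 40 mm across, 35 mm high, loose; origin at the centre of its underside. Leave alone.
- sanding_block: cork-coloured sanding block, 60 x 90 x 30 mm, loose; origin at the centre of its underside. Leave alone.

How it is judged:
On the way, in this order (a step that is already met when the one before it is completed fails the run):
1. the crank handle has been carried to the other side of the axle from where it started (distance of crank_handle from where it was at the start of the episode above 0.1 m and contact force between the fingers and crank_handle above 0.5 N), for 0.05 s.
2. and on round, back to near where it started (distance of crank_handle from where it was at the start of the episode below 0.03 m), for 0.05 s.
At the end, for the whole second after the job is handed in: the wheel's heavy side points straight down to within 20 degrees, the wheel is still, and the gripper is still holding the crank handle (over 2 N) (z of heavy_spot in the frame of hub below -0.0395 m and contact force between the fingers and crank_handle above 2 N and velocity of joint wheel between -0.05 and 0.05 rad/s); the arm keeps its last pose, push and grip.
It fails at once if a loose thing near the stand is displaced by more than 25 mm (distance of any of tape_roll, grey_spool, round_die, sanding_block from where it was at the start of the episode above 0.025 m).
It also fails if it takes over 61 s, if anything falls off the work surface, if the arm or the gripper's body presses on something with over 40 N, if the wrist force passes 120 N, or if a joint passes its speed limit or range.

## Robot

A 7-joint arm with a two-finger parallel gripper is mounted at the origin on a cart in front of the work surface, level with it; the furniture and walls round the work are solid. World frame = base frame: x ahead of the robot, y to its left, z up, the work surface at z = 0. Lengths are in m, angles in rad, forces in N, time in s.
With the tool pointing down it reaches from about 0.4 to 0.85 m from the base axis. Payload 10.4 kg.
Tool frame: the origin (TCP) lies midway between the tips of the shut fingers; the grasp point (between the pads) lies 19 mm behind it; z points along the fingers, y is the line along which they close (so a half turn about z gives the same grasp; the last joint's range is limited). The gripper opens to 85 mm and grips with 20 to 120 N. Pads are 22 mm wide; open, the fingers measure 114 mm over their backs; the gripper's body (76 mm by 85 mm) begins 54 mm behind the grasp point. The pads swing forward as they close: fully open they stand 13 mm farther back than shut.
Start: joints at [-0.023, 0.332, -0.065, 1.46, 0.022, 1.35, -0.088], TCP at [0.625, 0, 0.201] pointing down, gripper open.
Joint ranges: [-2.6, 2.6], [-0.5, 2.12], [-1.47, 1.34], [0.16, 2.42], [-1.27, 4.41], [0.06, 2.06], [-2.6, 2.6]. Speed limits (rad/s): [2.22, 2.22, 2.79, 2.79, 3.14, 3.14, 3.14].

## Interface

Orientations are given as a unit quaternion [x, y, z, w].
In Python, from workcell import get_obs, camera, camera_params, hand_in gives the robot as it stands.
- The arm moves only by the tool carry_out, never from a script. Its argument "commands" is a list that holds one entry, the list of rows, each a list of 6 numbers: the shift along the tool's x, y, z in units of 40 mm (1.0 is 40 mm), then the turn, a rotation vector about the tool's x, y, z in units of 6 degrees (1.0 is 6 degrees). In form: [[[x, y, z, ax, ay, az], ...]]. A call has 1 to 20 rows; each row shifts and turns the commanded pose from where the row before left it, along the tool's axes as they then stand; what a row does not reach is not made up. A row lasts 1/12 s, in which the tool goes at most 41.7 mm and 7.16 degrees, less where a joint would pass 70% of its speed; a pose out of reach is approached as far as the arm can. A call is refused whole if a number of a shift passes 1 or a number of a turn 1, either way. A call with a gripper value outside its range is refused whole. "hand" is the closure, from -1 (fully open) to 1 (shut), set as the call begins (left out, the last holds). The fingers move at their own pace and stop on an object; "force" is the grip in N (left out, the last holds). Time passes only in rows, so rows that do not move let the fingers close. It gives the time, the measured TCP pose, the force, the opening and the grip force at its end, in the units of the state.
- get_obs(): the state, without advancing time (a new reading comes with each control period).
- camera(name): name is "scene" or "side" or "wrist"; returns the picture (480x640x3 uint8, red, green, blue); there is no depth.
- camera_params(name): a dict with "mtx" (3x3 intrinsics, pixels), "R" (3x3) and "t" (3): a world point X has camera coordinates R X + t. Camera axes: x right, y down, z forward; pixel columns grow to the right and rows downward; lengths in m; the calibration is good to about 2 mm. A picture is of the moment at which its call begins: read the wrist's pose just before it. camera_params takes no time and is no camera call; for the wrist camera it gives the pose at the moment of the call.
- hand_in(): hands the job in; it is judged then, once.
The state is a dict: "clock": time; "joint_pos": joint angles; "joint_velocities": joint speeds; "tau": joint torques, N m; "position": TCP position; "ee_rot": TCP orientation; "ft_force": force on the tool from outside, world axes, zero at the start; "torque": the same for the moment, N m; "grip_width": opening from 0.0 (shut) to 1.0 (fully open); "grasp_force": force on a finger pad.
Only numpy, scipy, OpenCV 4.12 (cv2) and the standard library are available. Lean on these libraries where they do the work, as an engineer would, in place of code of your own. Each camera call takes 0.05 s, during which the arm holds its last target. There are 200 camera calls.

## Working session

There is one attempt and no reset: what is moved stays moved. The work goes in short steps, Python scripts to look and compute and a tool call to move; the robot and the scene stay as the last step left them, time stands still between calls to the robot, and variables do not carry over. Pictures are saved under pics/ and viewed, at most 10 in all, crops included, and the job is handed in when it is done.

Besides the shell and the picture viewer there is one more tool, called after "Emit:" as name(argument=value, ...) on one line, values as JSON. carry_out: Moves the arm, as the interface text tells. Its arguments: {"type":"object","properties":{"commands":{"type":"array"},"hand":{"type":"number"},"force":{"type":"number"}},"required":["commands"]}

```bash
mkdir -p pics; python3 - <<'E'
from workcell import *
import cv2,numpy as np
for n in ["scene","side"]:
    cv2.imwrite(f"pics/{n}0.png",camera(n)[:,:,::-1])
    p=camera_params(n);print(n,p["mtx"].tolist(),(-p["R"].T@p["t"]).round(3),p["R"].round(3).tolist())
o=get_obs();print(o)
E
```

```text
scene [[442.73213723051714, 0.0, 320.99212802696974], [0.0, 442.73213723051714, 248.75988155073355], [0.0, 0.0, 1.0]] [ 0.117 -0.58   0.543] [[0.795, -0.606, -0.024], [-0.263, -0.309, -0.914], [0.547, 0.733, -0.405]]
side [[529.6274368585787, 0.0, 317.6433211724579], [0.0, 529.6274368585787, 244.24393010069574], [0.0, 0.0, 1.0]] [0.106 1.097 0.806] [[-0.869, -0.494, 0.01], [-0.26, 0.441, -0.859], [0.42, -0.75, -0.512]]
{'clock': 0.1, 'joint_pos': array([-0.02262872,  0.33278452, -0.06470324,  1.46086519,  0.02160409,
        1.34992886, -0.08853774]), 'joint_velocities': array([-0.00109303, -0.00184062,  0.00106358, -0.00282484,  0.00043944,
        0.00054116,  0.0001683 ]), 'tau': array([ 9.25707973e-04, -6.26745987e+01,  4.87730233e-02, -3.92438293e+01,
        1.62844139e-02,  6.89412060e-03, -5.92459219e-05]), 'position': array([6.24612108e-01, 1.23998686e-05, 2.00506874e-01]), 'ee_rot': array([ 7.07101572e-01,  7.07111696e-01, -4.78073048e-04, -4.33196063e-04]), 'ft_force': array([ 0.72505681,  0.18696985, -0.15861784]), 'torque': array([-0.03448017, -0.02711384, -0.05494935]), 'grasp_force': 0.0, 'grip_width': 1.0025234585943676}
```

View pics/scene0.png

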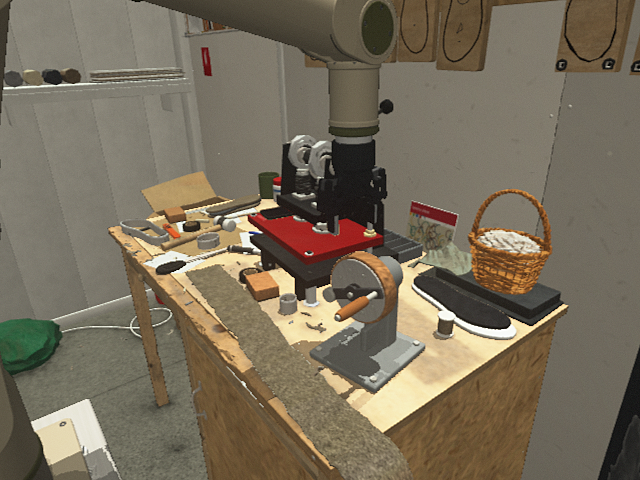

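View pics/side0.png

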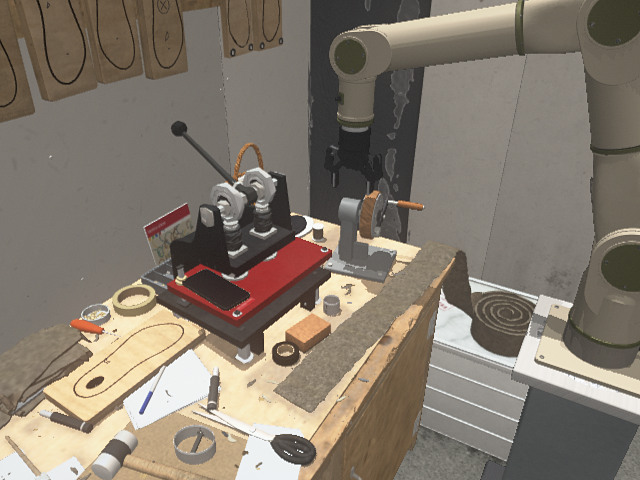

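The scene view shows the stand at about (370,320), with its handle running from (337,316) to (380,293). In the side view the handle runs from (397,203) to (424,208). I'll crop in for accuracy.

```bash
python3 - <<'E'
import cv2,numpy as np
a=cv2.imread("pics/scene0.png")[235:395,300:460];b=cv2.imread("pics/side0.png")[170:290,310:440]
a=cv2.resize(a,(480,480),interpolation=cv2.INTER_CUBIC)
b=cv2.resize(b,None,fx=320/130,fy=320/130,interpolation=cv2.INTER_CUBIC)
c=np.zeros((480,800,3),np.uint8);c[:,:480]=a;c[:b.shape[0],480:]=b
cv2.imwrite("pics/crop0.png",c);print(b.shape)
E
```

```text
(295, 320, 3)
```

View pics/crop0.png

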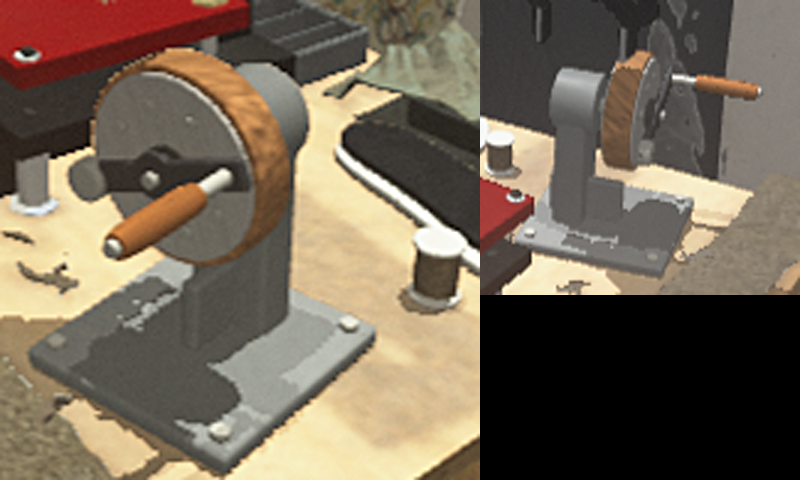

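```bash
cat >h.py <<'E'
from workcell import *
import numpy as np, cv2
def ray(n,uv):
    p=camera_params(n);d=p["R"].T@np.linalg.solve(p["mtx"],[*uv,1.]);return -p["R"].T@p["t"],d
def plane(n,uv,z):
    c,d=ray(n,uv);return c+d*(z-c[2])/d[2]
def tri(u,v):
    c1,d1=ray("scene",u);c2,d2=ray("side",v)
    s=np.linalg.lstsq(np.c_[d1,-d2],c2-c1,rcond=None)[0]
    a,b=c1+d1*s[0],c2+d2*s[1];return (a+b)/2,np.linalg.norm(a-b)
E
python3 - <<'E'
from h import *
L,B,R=[plane("scene",u,.014) for u in [(310,352.3),(374,388.5),(425,344)]]
print(L,B,R,np.linalg.norm(L-B),np.linalg.norm(R-B))
print("yaw",np.degrees([np.arctan2(*(R-B)[1::-1]),np.arctan2(*(L-B)[1::-1])-np.pi/2]), (L+R)/2)
S=[plane("side",u,.014) for u in [((688-480)/2.4615+310,272/2.4615-.5+170)]+[((691-480)/2.4615+310,198/2.4615+170)]]
print("side",S)
n,e=tri((337.7,316),(422.5,207));f,e2=tri((367.7,299),(398.6,202.5))
print(n,e,f,e2,(n+f)/2,np.linalg.norm(n-f),np.degrees(np.arctan2(*(f-n)[1::-1])))
for n in["scene","side"]:
    im=cv2.cvtColor(camera(n),cv2.COLOR_RGB2HSV)
    m=cv2.inRange(im,(5,130,60),(18,255,255));k,l,s,c=cv2.connectedComponentsWithStats(m)
    for i in range(1,k):
        if s[i,4]>60: print(n,s[i],c[i].round(1))
E
```

```text
[ 0.51604331 -0.00208593  0.014     ] [ 0.54223694 -0.15283767  0.014     ] [ 0.70747679 -0.12386641  0.014     ] 0.15301044055014512 0.16776037763320542
yaw [9.94450724 9.85692834] [ 0.61176005 -0.06297617  0.014     ]
side [array([ 0.49146295, -0.00598392,  0.014     ]), array([ 0.54601058, -0.14685728,  0.014     ])]
[ 0.47927198 -0.13373522  0.17619075] 0.0002531048616446408 [ 0.54554759 -0.12755699  0.1768754 ] 0.0030932929568310897 [ 0.51240978 -0.13064611  0.17653307] 0.06656647385394261 5.32574131812255
scene [492   0  42   6 122] [510.5   1.8]
scene [ 468  189   84  106 3906] [508.1 254.9]
scene [164 207  22  16 264] [174.7 214. ]
scene [162 223  19  16 139] [171.1 230.8]
scene [333 251  63  72 926] [377.4 276.8]
scene [245 271  34  30 702] [261.8 285.4]
scene [335 296  34  26 378] [352.5 307.6]
scene [ 390  321  166  159 8835] [482.9 422.1]
scene [194 354  21  28 142] [202.2 366.8]
scene [226 364  56  60 233] [258.6 397.1]
scene [ 202  386  111   94 3442] [248.7 446.2]
scene [288 432  34  38 195] [304.2 448.8]
scene [321 467  23  13  81] [333.4 474.8]
side [233 143  25  38 162] [240.3 161.2]
side [398 201  25   8 101] [410.2 204.1]
side [ 70 319  34  15 289] [ 85.8 326.1]
```

```bash
cat >>h.py <<'E'
def proj(n,X):
    p=camera_params(n);q=p["mtx"]@(p["R"]@np.array(X)+p["t"]);return q[:2]/q[2]
E
python3 - <<'E'
from h import *
h,e=tri((352.5,307.6),(410.2,204.1));print(h,e)
y=np.radians(9.9);X=np.array([np.cos(y),np.sin(y),0]);Y=np.array([-X[1],X[0],0])
# axle bolt: on height .155, from scene
b=plane("scene",(350,295),.155);print("bolt",b)
for dz in[0]:
    d=h-b;print("handle rel bolt along x,y,z",d@X,d@Y,d[2],np.hypot(d@Y,d[2]))
hub=b+.034*X;print(hub)
for n in["scene","side"]:
    pts=np.array([proj(n,hub+s*.018*X+.065*(np.cos(t)*Y+np.sin(t)*np.array([0,0,1]))) for s in(-1,1) for t in np.linspace(0,6.28,60)])
    print(n,pts.min(0),pts.max(0))
    im=cv2.cvtColor(camera(n),cv2.COLOR_RGB2BGR)
    for q in pts: cv2.circle(im,tuple(int(v) for v in q.round()),0,(0,255,0),-1)
    for s in(-.034,.034): cv2.circle(im,tuple(int(v) for v in proj(n,h+s*X).round()),1,(255,0,255),-1)
    cv2.circle(im,tuple(int(v) for v in proj(n,b).round()),1,(255,0,0),-1)
    c=im[235:395,300:460] if n=="scene" else im[150:310,310:470]
    cv2.imwrite(f"pics/o_{n}.png",cv2.resize(c,(400,400)))
cv2.imwrite("pics/o.png",np.hstack([cv2.imread("pics/o_scene.png"),cv2.imread("pics/o_side.png")]))
E
```

```text
[ 0.51230656 -0.13055411  0.17718827] 0.001394585799585047
bolt [ 0.55928797 -0.06951367  0.155     ]
handle rel bolt along x,y,z -0.056776446992130324 -0.05205403076036062 0.022188273636356615 0.05658570142149347
[ 0.59278169 -0.06366808  0.155     ]
scene [328.4053561  250.31499231] [398.19652938 325.31958807]
side [358.48233987 189.25246809] [384.47087376 239.85464885]
```

View pics/o.png

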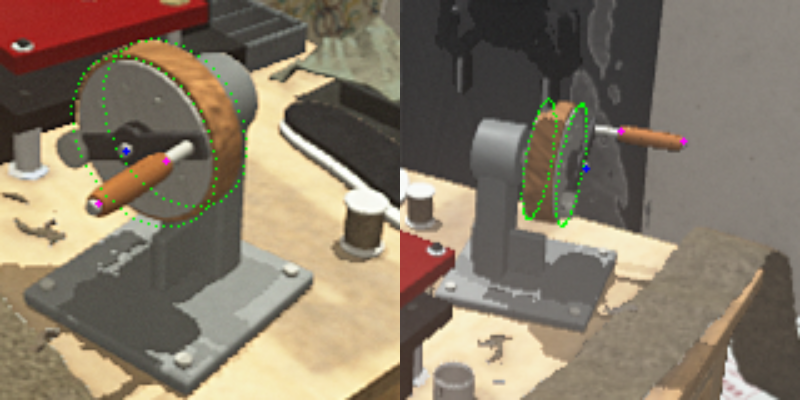

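Overlay: the model outlines match the wheel rim and handle ends in both views. This gives hub ≈ (0.5935, -0.064, 0.155), yaw 9.9° and the handle at ≈ 67°. Moving above the handle now.

Emit:
carry_out(commands=[[[0,0,-0.87,0,0,0],[0,0,-0.87,0,0,0],[-0.655,-0.595,0,0,0,0],[-0.655,-0.595,0,0,0,0],[-0.655,-0.595,0,0,0,0],[-0.655,-0.595,0,0,0,0],[-0.655,-0.595,0,0,0,0],[0,0,0,0,0,1],[0,0,0,0,0,1],[0,0,0,0,0,1],[0,0,0,0,0,1],[0,0,0,0,0,1],[0,0,0,0,0,1],[0,0,0,0,0,1],[0,0,0,0,0,1],[0,0,0,0,0,1],[0,0,0,0,0,1],[0,0,0,0,0,1],[0,0,0,0,0,1],[0,0,0,0,0,1]]], hand=-1, force=60)

```text
clock: 1.97
position: [0.506, -0.131, 0.2708]
ee_rot: [0.995, 0.102, 0.0, -0.0]
ft_force: [-0.2, -1.1, 0.5]
grip_width: 0.999
grasp_force: 0.0
```

Emit:
carry_out(commands=[[[0,0,0,0,0,0.35],[0,0,0,0,0,0],[0,0,0,0,0,0],[0,0,0,0,0,0]]])

```text
clock: 2.3
position: [0.506, -0.131, 0.2708]
ee_rot: [0.996, 0.087, 0.0, -0.0]
ft_force: [0.0, 1.3, 0.1]
grip_width: 1.001
grasp_force: 0.0
```

```bash
cat >>h.py <<'E'
from scipy.spatial.transform import Rotation as Ro
def rel():  # TCP in stand axes about the grip-circle centre (tool x,y; height), mm
    o=get_obs();M=Ro.from_quat(o["ee_rot"]).as_matrix()
    X=np.array([np.cos(np.radians(9.9)),np.sin(np.radians(9.9)),0]);Rt=np.array([X[1],-X[0],0])
    d=o["position"]-[.497,-.081,.155-.019]
    print("t",round(o["clock"],2),"x,right,up mm",(1000*np.array([d@X,d@Rt,d[2]])).round(1),"toolx",np.degrees(np.arctan2(M[1,0],M[0,0])).round(1),"z",M[:,2].round(3),"F",o["ft_force"].round(1),(o["ft_force"]@Rt).round(2),o["grip_width"].round(3),o["grasp_force"],o["joint_pos"].round(2))
E
python3 -c "
from h import *
rel();cv2.imwrite('pics/w1.png',camera('wrist')[:,:,::-1])"
```

```text
Traceback (most recent call last):
  File "h.py", line 18, in rel
    print("t",round(o["clock"],2),"x,right,up mm",(1000*np.array([d@X,d@Rt,d[2]])).round(1),"toolx",np.degrees(np.arctan2(M[1,0],M[0,0])).round(1),"z",M[:,2].round(3),"F",o["ft_force"].round(1),(o["ft_force"]@Rt).round(2),o["grip_width"].round(3),o["grasp_force"],o["joint_pos"].round(2))
                                                                                                                                                                                                                              ^^^^^^^^^^^^^^^^^^^^^
AttributeError: 'float' object has no attribute 'round'
```

```bash
sed -i 's/o\["grip_width"\].round(3)/round(o["grip_width"],3)/' h.py
python3 -c "
from h import *
rel();im=camera('wrist')[:,:,::-1].copy()
h=np.array([.5123,-.1305,.177]);X=np.array([.985,.172,0])
for s in(-.034,0,.034): cv2.circle(im,tuple(int(v) for v in proj('wrist',h+s*X)),3,(255,0,255),-1)
cv2.imwrite('pics/w1.png',im)"
```

```text
t 2.3 x,right,up mm [  0.3  50.8 134.8] toolx 10.0 z [ 0.  0. -1.] F [0.  1.3 0.1] -1.32 1.001 0.0 [ 0.1   0.07  0.07  1.62 -0.01  1.44 -1.23]
```

View pics/w1.png

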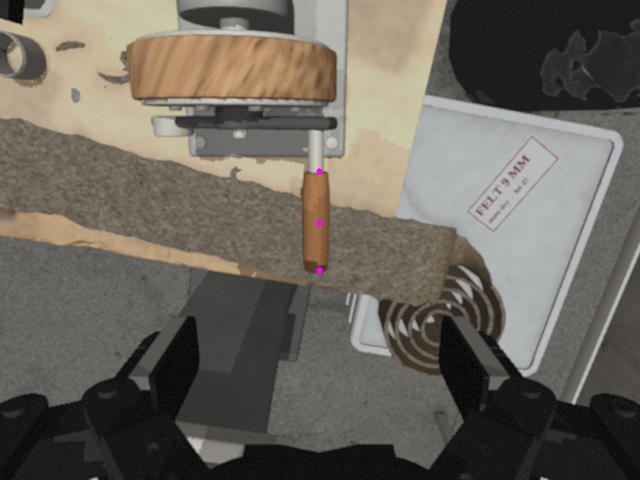

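Wrist view: the handle at (316,222) lies within about 2 mm of the predicted points (320,224). Descending and gripping.

Emit:
carry_out(commands=[[[0,-0.05,0.5,0,0,0],[0,0,0.5,0,0,0],[0,0,0.5,0,0,0],[0,0,0.5,0,0,0],[0,0,0.5,0,0,0],[0,0,0.32,0,0,0],[0,0,0,0,0,0],[0,0,0,0,0,0]]])

```text
clock: 3.02
position: [0.5055, -0.129, 0.158]
ee_rot: [0.996, 0.087, -0.0, -0.0]
ft_force: [1.2, 1.0, 0.9]
grip_width: 0.993
grasp_force: 0.0
```

Emit:
carry_out(commands=[[[0,0,0,0,0,0],[0,0,0,0,0,0],[0,0,0,0,0,0],[0,0,0,0,0,0],[0,0,0,0,0,0],[0,0,0,0,0,0],[0,0,0,0,0,0],[0,0,0,0,0,0],[0,0,0,0,0,0],[0,0,0,0,0,0],[0,0,0,0,0,0],[0,0,0,0,0,0]]], hand=1, force=60)

```text
clock: 4.02
position: [0.5057, -0.129, 0.158]
ee_rot: [0.996, 0.086, 0.0, 0.0]
ft_force: [-0.1, -0.4, 0.4]
grip_width: -0.0
grasp_force: 0.0
```

```bash
python3 -c "
from h import *
rel();a=camera('scene')[:,:,::-1][200:360,280:440];b=camera('wrist')[:,:,::-1]
cv2.imwrite('pics/g.png',np.hstack([cv2.resize(a,(360,360)),cv2.resize(b,(440,360))]));rel()"
```

```text
t 4.02 x,right,up mm [ 0.3 48.8 22. ] toolx 9.9 z [ 0.  0. -1.] F [-0.1 -0.4  0.4] 0.41 -0.0 0.0 [ 0.11  0.13  0.06  1.8  -0.01  1.21 -1.23]
t 4.12 x,right,up mm [ 0.3 48.8 22. ] toolx 9.9 z [ 0.  0. -1.] F [ 0.5 -0.4 -0.5] 0.43 0.001 0.0 [ 0.11  0.13  0.06  1.8  -0.01  1.21 -1.23]
```

View pics/g.png

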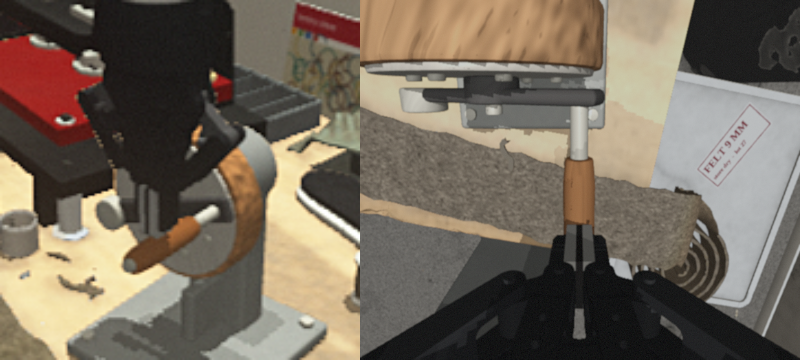

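The fingers shut on nothing. Checking where the handle lies relative to the TCP.

```bash
python3 - <<'E'
from h import *
X=np.array([.985,.172,0]);h=np.array([.5123,-.1305,.177]);T=get_obs()["position"]
ims={}
for n in["scene","side","wrist"]:
    im=camera(n)[:,:,::-1].copy();ims[n]=im
    hs=cv2.inRange(cv2.cvtColor(im,cv2.COLOR_BGR2HSV),(5,130,60),(18,255,255));k,l,s,c=cv2.connectedComponentsWithStats(hs)
    print(n,"TCP",proj(n,T).round(0),"hand",[proj(n,h+q*X).round(0).tolist() for q in(-.034,0,.034)])
    for i in range(1,k):
        if s[i,4]>60 and np.linalg.norm(c[i]-proj(n,h))<80: print(s[i],c[i].round(1))
a=cv2.resize(ims["scene"][240:340,310:410],(400,400),interpolation=cv2.INTER_CUBIC)
b=cv2.resize(ims["side"][150:250,340:440],(400,400),interpolation=cv2.INTER_CUBIC)
cv2.imwrite("pics/g2.png",np.hstack([a,b]))
E
```

```text
scene TCP [349. 319.] hand [[339.0, 316.0], [353.0, 307.0], [366.0, 299.0]]
[369 266  27  57 518] [386.8 289.5]
[335 296  34  26 338] [352.5 308.2]
side TCP [412. 212.] hand [[423.0, 206.0], [410.0, 204.0], [398.0, 202.0]]
wrist TCP [318. 289.] hand [[324.0, 367.0], [325.0, 294.0], [325.0, 211.0]]
[ 296  210   45  102 3729] [318.  256.4]
```

View pics/g2.png

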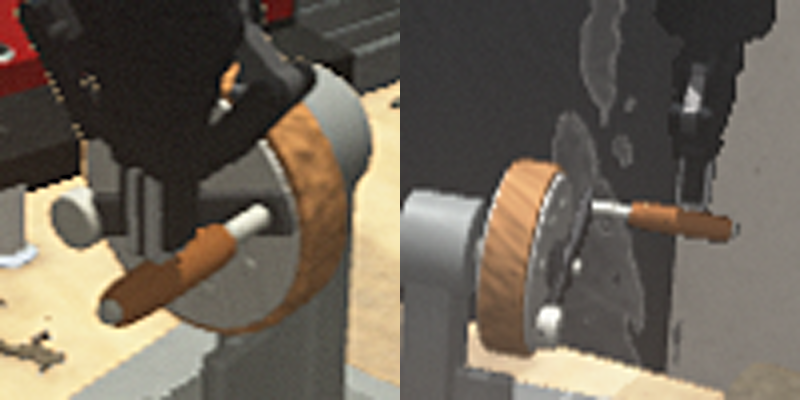

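```bash
python3 - <<'E'
from h import *
T=get_obs()["position"]
for dz in(0,.01,.02,.03,.04): print(dz,[proj(n,T+[0,0,dz]).round(1).tolist() for n in("scene","side","wrist")])
im=camera("wrist")[:,:,::-1]
cv2.imwrite("pics/w2.png",cv2.resize(im[180:420,200:440],(600,600),interpolation=cv2.INTER_CUBIC))
E
```

```text
0 [[348.9, 318.7], [411.8, 211.5], [318.4, 289.0]]
0.01 [[348.9, 313.3], [412.1, 208.2], [318.4, 298.4]]
0.02 [[348.9, 307.8], [412.5, 204.8], [318.4, 309.0]]
0.03 [[348.9, 302.3], [412.9, 201.4], [318.4, 320.7]]
0.04 [[348.9, 296.6], [413.3, 198.0], [318.3, 334.0]]
```

View pics/w2.png

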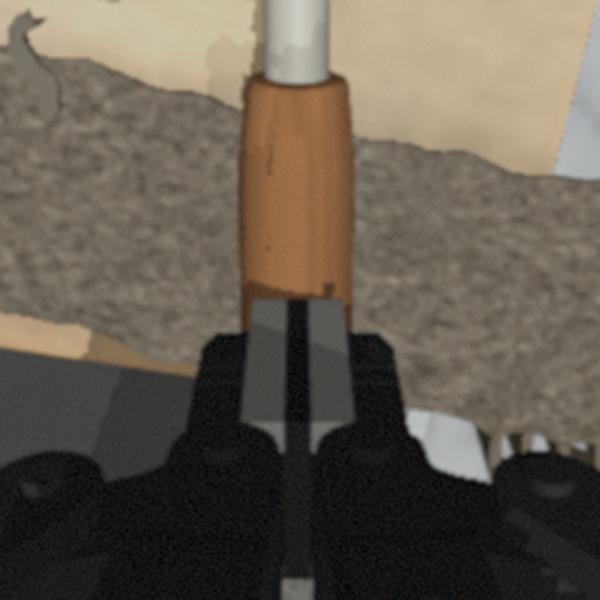

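The crop shows the shut pads (tips at row ~299) standing above the handle: the real tips are about 25 mm higher than the reported TCP. I'll open, go 25 mm deeper and close again.

Emit:
carry_out(commands=[[[0,0,0,0,0,0],[0,0,0,0,0,0],[0,0,0,0,0,0],[0,0,0,0,0,0],[0,0,0,0,0,0],[0,0,0,0,0,0],[0,0,0,0,0,0],[0,0,0,0,0,0],[0,0,0,0,0,0],[0,0,0,0,0,0],[0,0,0.2,0,0,0],[0,0,0.21,0,0,0],[0,0,0.21,0,0,0],[0,0,0,0,0,0],[0,0,0,0,0,0]]], hand=-1)

```text
clock: 5.57
position: [0.5051, -0.1289, 0.1323]
ee_rot: [0.996, 0.086, -0.001, -0.0]
ft_force: [0.3, 0.5, 0.4]
grip_width: 0.999
grasp_force: 0.0
```

Emit:
carry_out(commands=[[[0,0,0,0,0,0],[0,0,0,0,0,0],[0,0,0,0,0,0],[0,0,0,0,0,0],[0,0,0,0,0,0],[0,0,0,0,0,0],[0,0,0,0,0,0],[0,0,0,0,0,0],[0,0,0,0,0,0],[0,0,0,0,0,0],[0,0,0,0,0,0],[0,0,0,0,0,0]]], hand=1, force=60)

```text
clock: 6.57
position: [0.5058, -0.1289, 0.1335]
ee_rot: [0.996, 0.086, 0.0, -0.0]
ft_force: [-2.1, 1.4, 5.6]
grip_width: 0.194
grasp_force: 58.9
```

```bash
python3 -c "
from h import *
rel();a=camera('side')[:,:,::-1][150:250,340:440];b=camera('wrist')[:,:,::-1][180:420,200:440]
cv2.imwrite('pics/g3.png',np.hstack([cv2.resize(a,(400,400)),cv2.resize(b,(400,400))]))"
```

```text
t 6.57 x,right,up mm [ 0.4 48.7 -2.5] toolx 9.9 z [ 0.  0. -1.] F [-2.1  1.4  5.6] -1.71 0.194 58.853559494018555 [ 0.11  0.16  0.06  1.83 -0.01  1.16 -1.23]
```

View pics/g3.png

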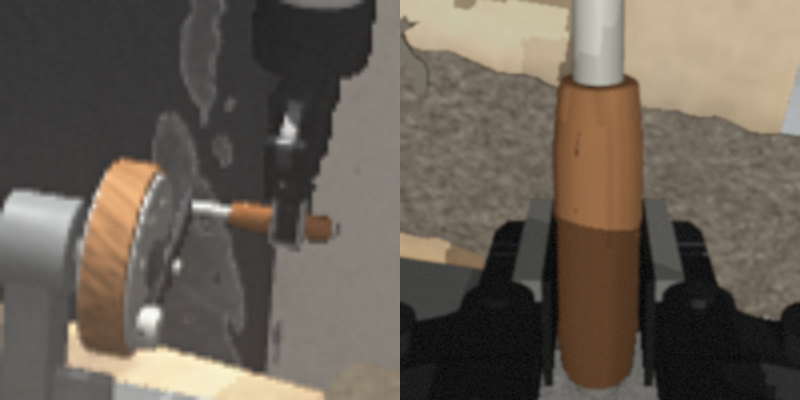

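Gripped: opening 16.5 mm, 59 N. Working out the circle rows (30° per call, 10° chords in 3 rows each).

```bash
python3 -c "
import numpy as np
for k in range(13):
    a=np.radians(66.8+30*k+np.arange(4)*10)
    print(round(66.8+30*k+30,1),np.c_[np.diff(np.sin(a)),-np.diff(np.cos(a))].__mul__(1.375/3).round(3).tolist())"
```

```text
96.8 [[0.025, 0.076], [0.011, 0.079], [-0.003, 0.08]]
126.8 [[-0.016, 0.078], [-0.03, 0.074], [-0.042, 0.068]]
156.8 [[-0.053, 0.06], [-0.063, 0.049], [-0.07, 0.038]]
186.8 [[-0.076, 0.025], [-0.079, 0.011], [-0.08, -0.003]]
216.8 [[-0.078, -0.016], [-0.074, -0.03], [-0.068, -0.042]]
246.8 [[-0.06, -0.053], [-0.049, -0.063], [-0.038, -0.07]]
276.8 [[-0.025, -0.076], [-0.011, -0.079], [0.003, -0.08]]
306.8 [[0.016, -0.078], [0.03, -0.074], [0.042, -0.068]]
336.8 [[0.053, -0.06], [0.063, -0.049], [0.07, -0.038]]
366.8 [[0.076, -0.025], [0.079, -0.011], [0.08, 0.003]]
396.8 [[0.078, 0.016], [0.074, 0.03], [0.068, 0.042]]
426.8 [[0.06, 0.053], [0.049, 0.063], [0.038, 0.07]]
456.8 [[0.025, 0.076], [0.011, 0.079], [-0.003, 0.08]]
```

Emit:
carry_out(commands=[[[0,0.025,0.076,0,0,0],[0,0.025,0.076,0,0,0],[0,0.025,0.076,0,0,0],[0,0.011,0.079,0,0,0],[0,0.011,0.079,0,0,0],[0,0.011,0.079,0,0,0],[0,-0.003,0.08,0,0,0],[0,-0.003,0.08,0,0,0],[0,-0.003,0.08,0,0,0]]])

```text
clock: 7.42
position: [0.5064, -0.1319, 0.1055]
ee_rot: [0.996, 0.087, 0.0, -0.001]
ft_force: [-4.7, 5.5, 11.1]
grip_width: 0.194
grasp_force: 59.5
```

```bash
python3 -c "
from h import *
rel()"
```

```text
t 7.42 x,right,up mm [  0.5  51.8 -30.5] toolx 9.9 z [-0.     0.001 -1.   ] F [-4.7  5.5 11.1] -6.2 0.194 59.458504021167755 [ 0.11  0.19  0.06  1.85 -0.01  1.1  -1.22]
```

Emit:
carry_out(commands=[[[0,-0.016,0.078,0,0,0],[0,-0.016,0.078,0,0,0],[0,-0.016,0.078,0,0,0],[0,-0.03,0.074,0,0,0],[0,-0.03,0.074,0,0,0],[0,-0.03,0.074,0,0,0],[0,-0.042,0.068,0,0,0],[0,-0.042,0.068,0,0,0],[0,-0.042,0.068,0,0,0]]])

```text
clock: 8.17
position: [0.5046, -0.1209, 0.0795]
ee_rot: [0.996, 0.087, 0.0, -0.001]
ft_force: [-10.3, 8.0, 17.1]
grip_width: 0.197
grasp_force: 60.2
```

Emit:
carry_out(commands=[[[0,-0.053,0.06,0,0,0],[0,-0.053,0.06,0,0,0],[0,-0.053,0.06,0,0,0],[0,-0.063,0.049,0,0,0],[0,-0.063,0.049,0,0,0],[0,-0.063,0.049,0,0,0],[0,-0.07,0.038,0,0,0],[0,-0.07,0.038,0,0,0],[0,-0.07,0.038,0,0,0]]])

```text
clock: 8.92
position: [0.5011, -0.1, 0.0629]
ee_rot: [0.996, 0.086, 0.001, -0.0]
ft_force: [-11.2, 4.1, 28.4]
grip_width: 0.199
grasp_force: 61.4
```

```bash
python3 -c "
from h import *
rel()"
```

```text
t 8.92 x,right,up mm [  0.8  19.4 -73.1] toolx 9.9 z [ 0.001  0.001 -1.   ] F [-11.2   4.1  28.4] -5.93 0.199 61.39256536960602 [ 0.07  0.21  0.04  1.92 -0.01  1.01 -1.28]
```

```bash
cat >fit.py <<'E'
import numpy as np
from scipy.optimize import least_squares
# pos xyz, force xyz
D=np.array([l.split() for l in open("data.txt")],float)
y=np.radians(9.9);X=np.array([np.cos(y),np.sin(y),0]);Rt=np.array([X[1],-X[0],0])
d=D[:,:3]-[.497,-.081,.136];r,u,x=1000*d@Rt,1000*d[:,2],1000*d@X
q=least_squares(lambda p:np.hypot(r-p[0],u-p[1])-55,[0,-24]).x
th=np.arctan2(r-q[0],u-q[1])%(2*np.pi)
F=D[:,3:];fr,fu=F@Rt,F[:,2]
ft=fr*np.cos(th)-fu*np.sin(th);fn=fr*np.sin(th)+fu*np.cos(th)
print("centre",q.round(1));
for i in range(len(th)):print(np.degrees(th[i]).round(1),"rad err",(np.hypot(r-q[0],u-q[1])-55)[i].round(1),"Ft",ft[i].round(1),"Fn",fn[i].round(1),"Fx",(F@X)[i].round(1),"x",x[i].round(1))
E
cat >data.txt <<'E'
.5058 -.1289 .1335 -2.1 1.4 5.6
.5064 -.1319 .1055 -4.7 5.5 11.1
.5046 -.1209 .0795 -10.3 8.0 17.1
.5011 -.1 .0629 -11.2 4.1 28.4
E
python3 fit.py
```

```text
centre [ -2.6 -22.6]
68.6 rad err 0.1 Ft -5.8 Fn 0.4 Fx -1.8 x 0.4
98.3 rad err -0.1 Ft -10.1 Fn -7.8 Fx -3.7 x 0.5
128.1 rad err -0.1 Ft -7.5 Fn -18.1 Fx -8.8 x 0.6
156.4 rad err 0.1 Ft -5.9 Fn -28.4 Fx -10.3 x 0.8
```

The commanded circle is about 1.6 mm low and 0.7 mm right, so I'll correct for that as I continue.

Emit:
carry_out(commands=[[[0,-0.08,0.005,0,0,0],[0,-0.082,0.005,0,0,0],[0,-0.082,0.005,0,0,0],[0,-0.082,0.005,0,0,0],[0,-0.079,0.011,0,0,0],[0,-0.079,0.011,0,0,0],[0,-0.08,-0.003,0,0,0],[0,-0.08,-0.003,0,0,0],[0,-0.08,-0.003,0,0,0]]])

```text
clock: 9.67
position: [0.4961, -0.0727, 0.0593]
ee_rot: [0.996, 0.086, 0.0, 0.001]
ft_force: [2.5, -3.2, -2.1]
grip_width: 0.198
grasp_force: 59.0
```

Emit:
carry_out(commands=[[[0,-0.078,-0.016,0,0,0],[0,-0.078,-0.016,0,0,0],[0,-0.078,-0.016,0,0,0],[0,-0.074,-0.03,0,0,0],[0,-0.074,-0.03,0,0,0],[0,-0.074,-0.03,0,0,0],[0,-0.068,-0.042,0,0,0],[0,-0.068,-0.042,0,0,0],[0,-0.068,-0.042,0,0,0]]])

```text
clock: 10.42
position: [0.4913, -0.0452, 0.0704]
ee_rot: [0.996, 0.087, 0.0, -0.0]
ft_force: [4.2, 1.0, -3.6]
grip_width: 0.199
grasp_force: 59.1
```

Emit:
carry_out(commands=[[[0,-0.06,-0.053,0,0,0],[0,-0.06,-0.053,0,0,0],[0,-0.06,-0.053,0,0,0],[0,-0.049,-0.063,0,0,0],[0,-0.049,-0.063,0,0,0],[0,-0.049,-0.063,0,0,0],[0,-0.038,-0.07,0,0,0],[0,-0.038,-0.07,0,0,0],[0,-0.038,-0.07,0,0,0]]])

```text
clock: 11.17
position: [0.4884, -0.0281, 0.0931]
ee_rot: [0.996, 0.086, 0.0, -0.0]
ft_force: [4.7, 2.2, -1.7]
grip_width: 0.192
grasp_force: 59.3
```

Emit:
carry_out(commands=[[[0,-0.025,-0.076,0,0,0],[0,-0.025,-0.076,0,0,0],[0,-0.025,-0.076,0,0,0],[0,-0.011,-0.079,0,0,0],[0,-0.011,-0.079,0,0,0],[0,-0.011,-0.079,0,0,0],[0,0.003,-0.08,0,0,0],[0,0.003,-0.08,0,0,0],[0,0.003,-0.08,0,0,0]]])

```text
clock: 11.92
position: [0.4878, -0.0245, 0.1213]
ee_rot: [0.996, 0.086, 0.0, -0.0]
ft_force: [5.3, 2.8, -1.6]
grip_width: 0.195
grasp_force: 59.3
```

Emit:
carry_out(commands=[[[0,0.016,-0.078,0,0,0],[0,0.016,-0.078,0,0,0],[0,0.016,-0.078,0,0,0],[0,0.03,-0.074,0,0,0],[0,0.03,-0.074,0,0,0],[0,0.03,-0.074,0,0,0],[0,0.042,-0.068,0,0,0],[0,0.042,-0.068,0,0,0],[0,0.042,-0.068,0,0,0]]])

```text
clock: 12.67
position: [0.4896, -0.0352, 0.1475]
ee_rot: [0.996, 0.086, 0.0, 0.0]
ft_force: [6.7, 1.8, -4.3]
grip_width: 0.195
grasp_force: 59.0
```

Emit:
carry_out(commands=[[[0,0.053,-0.06,0,0,0],[0,0.053,-0.06,0,0,0],[0,0.053,-0.06,0,0,0],[0,0.063,-0.049,0,0,0],[0,0.063,-0.049,0,0,0],[0,0.063,-0.049,0,0,0],[0,0.07,-0.038,0,0,0],[0,0.07,-0.038,0,0,0],[0,0.07,-0.038,0,0,0]]])

```text
clock: 13.42
position: [0.4932, -0.0566, 0.1645]
ee_rot: [0.996, 0.087, 0.0, -0.0]
ft_force: [8.2, 3.7, -10.5]
grip_width: 0.193
grasp_force: 58.7
```

Emit:
carry_out(commands=[[[0,0.076,-0.025,0,0,0],[0,0.076,-0.025,0,0,0],[0,0.076,-0.025,0,0,0],[0,0.079,-0.011,0,0,0],[0,0.079,-0.011,0,0,0],[0,0.079,-0.011,0,0,0],[0,0.08,0.003,0,0,0],[0,0.08,0.003,0,0,0],[0,0.08,0.003,0,0,0]]])

```text
clock: 14.17
position: [0.4977, -0.0829, 0.1688]
ee_rot: [0.996, 0.087, -0.0, -0.001]
ft_force: [2.6, 8.0, -2.6]
grip_width: 0.197
grasp_force: 59.6
```

Emit:
carry_out(commands=[[[0,0.078,0.016,0,0,0],[0,0.078,0.016,0,0,0],[0,0.078,0.016,0,0,0],[0,0.074,0.03,0,0,0],[0,0.074,0.03,0,0,0],[0,0.074,0.03,0,0,0],[0,0.068,0.042,0,0,0],[0,0.068,0.042,0,0,0],[0,0.068,0.042,0,0,0]]])

```text
clock: 14.92
position: [0.5023, -0.1093, 0.159]
ee_rot: [0.996, 0.087, -0.0, -0.001]
ft_force: [-0.7, 7.1, 5.8]
grip_width: 0.196
grasp_force: 60.5
```

Carry on through the last sector and a bit past.

Emit:
carry_out(commands=[[[0,0.06,0.053,0,0,0],[0,0.06,0.053,0,0,0],[0,0.06,0.053,0,0,0],[0,0.049,0.063,0,0,0],[0,0.049,0.063,0,0,0],[0,0.049,0.063,0,0,0],[0,0.038,0.07,0,0,0],[0,0.038,0.07,0,0,0],[0,0.038,0.07,0,0,0]]])

```text
clock: 15.67
position: [0.5055, -0.1274, 0.137]
ee_rot: [0.996, 0.087, 0.0, -0.001]
ft_force: [-1.4, 5.0, 9.1]
grip_width: 0.198
grasp_force: 60.8
```

Emit:
carry_out(commands=[[[0,0.025,0.076,0,0,0],[0,0.025,0.076,0,0,0],[0,0.025,0.076,0,0,0],[0,0.011,0.079,0,0,0],[0,0.011,0.079,0,0,0],[0,0.011,0.079,0,0,0],[0,-0.003,0.08,0,0,0],[0,-0.003,0.08,0,0,0],[0,-0.003,0.08,0,0,0]]])

```text
clock: 16.42
position: [0.5064, -0.1323, 0.109]
ee_rot: [0.996, 0.086, 0.0, 0.0]
ft_force: [-1.8, 2.9, 10.8]
grip_width: 0.194
grasp_force: 61.0
```

Emit:
carry_out(commands=[[[0,-0.016,0.078,0,0,0],[0,-0.016,0.078,0,0,0],[0,-0.016,0.078,0,0,0],[0,-0.03,0.074,0,0,0],[0,-0.03,0.074,0,0,0],[0,-0.03,0.074,0,0,0],[0,-0.042,0.068,0,0,0],[0,-0.042,0.068,0,0,0],[0,-0.042,0.068,0,0,0]]])

```text
clock: 17.17
position: [0.5048, -0.123, 0.0827]
ee_rot: [0.996, 0.086, 0.001, 0.001]
ft_force: [-0.1, -1.9, 9.7]
grip_width: 0.196
grasp_force: 60.9
```

Emit:
carry_out(commands=[[[0,-0.053,0.06,0,0,0],[0,-0.053,0.06,0,0,0],[0,-0.053,0.06,0,0,0],[0,-0.063,0.049,0,0,0],[0,-0.063,0.049,0,0,0],[0,-0.063,0.049,0,0,0],[0,-0.07,0.038,0,0,0],[0,-0.07,0.038,0,0,0],[0,-0.07,0.038,0,0,0]]])

```text
clock: 17.92
position: [0.5011, -0.102, 0.0645]
ee_rot: [0.996, 0.085, 0.001, 0.001]
ft_force: [4.1, -5.8, 0.8]
grip_width: 0.195
grasp_force: 60.1
```

```bash
cat >>data.txt <<'E'
.4961 -.0727 .0593 2.5 -3.2 -2.1
.4913 -.0452 .0704 4.2 1.0 -3.6
.4884 -.0281 .0931 4.7 2.2 -1.7
.4878 -.0245 .1213 5.3 2.8 -1.6
.4896 -.0352 .1475 6.7 1.8 -4.3
.4932 -.0566 .1645 8.2 3.7 -10.5
.4977 -.0829 .1688 2.6 8.0 -2.6
.5023 -.1093 .159 -.7 7.1 5.8
.5055 -.1274 .137 -1.4 5.0 9.1
.5064 -.1323 .109 -1.8 2.9 10.8
.5048 -.123 .0827 -.1 -1.9 9.7
.5011 -.102 .0645 4.1 -5.8 .8
E
cat >>fit.py <<'E'
for s in (slice(1,None),slice(4,None)):
    t=th[s];A=np.c_[np.ones_like(t),np.sin(t),np.cos(t)]
    c,res,*_=np.linalg.lstsq(A,-ft[s],rcond=None)
    # resistance = drag + k*sin(slug angle from bottom, clockwise past bottom): slug angle phi=th+a from top; resist = -k sin(th+a)
    a=np.arctan2(-c[2],-c[1]);print("drag",c[0],"k",np.hypot(c[1],c[2]),"rms",(A@c+ft[s]).std(),"slug-crank deg",np.degrees(a),"target th",(180-np.degrees(a))%360)
E
python3 fit.py
```

```text
centre [ -2.6 -22.1]
69.1 rad err -0.0 Ft -5.9 Fn 0.4 Fx -1.8 x 0.4
98.7 rad err 0.0 Ft -10.0 Fn -7.8 Fx -3.7 x 0.5
128.5 rad err 0.2 Ft -7.4 Fn -18.2 Fx -8.8 x 0.6
156.6 rad err 0.5 Ft -5.8 Fn -28.4 Fx -10.3 x 0.8
186.0 rad err -0.1 Ft -3.8 Fn 1.7 Fx 1.9 x 0.5
217.7 rad err -0.1 Ft -2.0 Fn 3.0 Fx 4.3 x 0.5
247.8 rad err 0.0 Ft -1.1 Fn 1.9 Fx 5.0 x 0.6
277.8 rad err 0.1 Ft -1.8 Fn 1.6 Fx 5.7 x 0.7
307.5 rad err 0.2 Ft -3.8 Fn -2.1 Fx 6.9 x 0.6
336.5 rad err 0.2 Ft -6.2 Fn -8.7 Fx 8.7 x 0.5
4.8 rad err 0.1 Ft -7.2 Fn -3.2 Fx 3.9 x 0.4
34.8 rad err -0.0 Ft -9.2 Fn 0.7 Fx 0.5 x 0.4
65.1 rad err -0.1 Ft -10.4 Fn -0.9 Fx -0.5 x 0.4
95.1 rad err 0.0 Ft -10.5 Fn -4.1 Fx -1.3 x 0.4
124.5 rad err 0.0 Ft -9.0 Fn -4.0 Fx -0.4 x 0.5
154.0 rad err -0.1 Ft -6.1 Fn 2.1 Fx 3.0 x 0.4
drag 5.841854150662493 k 4.560463582717624 rms 0.41068717601888866 slug-crank deg -158.73978032418216 target th 338.73978032418216
drag 5.904348497222151 k 4.591498760029842 rms 0.3780757059725727 slug-crank deg -160.300026344718 target th 340.300026344718
```

The fit is clean: drag 5.9 N, imbalance 4.6 N, and resistance peaks at θ ≈ 77° (slug on the left, rising). So the slug is straight down at θ ≈ 340°. Continuing forward from 157° to 340°.

Emit:
carry_out(commands=[[[0,-0.076,0.025,0,0,0],[0,-0.076,0.025,0,0,0],[0,-0.076,0.025,0,0,0],[0,-0.079,0.011,0,0,0],[0,-0.079,0.011,0,0,0],[0,-0.079,0.011,0,0,0],[0,-0.08,-0.003,0,0,0],[0,-0.08,-0.003,0,0,0],[0,-0.08,-0.003,0,0,0],[0,-0.078,-0.016,0,0,0],[0,-0.078,-0.016,0,0,0],[0,-0.078,-0.016,0,0,0],[0,-0.074,-0.03,0,0,0],[0,-0.074,-0.03,0,0,0],[0,-0.074,-0.03,0,0,0],[0,-0.068,-0.042,0,0,0],[0,-0.068,-0.042,0,0,0],[0,-0.068,-0.042,0,0,0]]])

```text
clock: 19.42
position: [0.4913, -0.0455, 0.0703]
ee_rot: [0.996, 0.086, 0.0, -0.0]
ft_force: [5.9, 2.0, -5.0]
grip_width: 0.2
grasp_force: 59.6
```

Emit:
carry_out(commands=[[[0,-0.06,-0.053,0,0,0],[0,-0.06,-0.053,0,0,0],[0,-0.06,-0.053,0,0,0],[0,-0.049,-0.063,0,0,0],[0,-0.049,-0.063,0,0,0],[0,-0.049,-0.063,0,0,0],[0,-0.038,-0.07,0,0,0],[0,-0.038,-0.07,0,0,0],[0,-0.038,-0.07,0,0,0],[0,-0.025,-0.076,0,0,0],[0,-0.025,-0.076,0,0,0],[0,-0.025,-0.076,0,0,0],[0,-0.011,-0.079,0,0,0],[0,-0.011,-0.079,0,0,0],[0,-0.011,-0.079,0,0,0],[0,0.003,-0.08,0,0,0],[0,0.003,-0.08,0,0,0],[0,0.003,-0.08,0,0,0]]])

```text
clock: 20.92
position: [0.4878, -0.0245, 0.1213]
ee_rot: [0.996, 0.086, 0.0, -0.0]
ft_force: [5.2, 1.7, -2.1]
grip_width: 0.198
grasp_force: 60.0
```

Emit:
carry_out(commands=[[[0,0.016,-0.078,0,0,0],[0,0.016,-0.078,0,0,0],[0,0.016,-0.078,0,0,0],[0,0.03,-0.074,0,0,0],[0,0.03,-0.074,0,0,0],[0,0.03,-0.074,0,0,0],[0,0.042,-0.068,0,0,0],[0,0.042,-0.068,0,0,0],[0,0.042,-0.068,0,0,0],[0,0.053,-0.06,0,0,0],[0,0.053,-0.06,0,0,0],[0,0.053,-0.06,0,0,0],[0,0.063,-0.049,0,0,0],[0,0.063,-0.049,0,0,0],[0,0.063,-0.049,0,0,0],[0,0.07,-0.038,0,0,0],[0,0.07,-0.038,0,0,0],[0,0.07,-0.038,0,0,0],[0,0.076,-0.029,0,0,0]]])

```text
clock: 22.5
position: [0.4937, -0.0594, 0.1656]
ee_rot: [0.996, 0.087, 0.0, -0.0]
ft_force: [6.3, 4.6, -8.1]
grip_width: 0.199
grasp_force: 59.3
```

Emit:
carry_out(commands=[[[0,0,0,0,0,0],[0,0,0,0,0,0],[0,0,0,0,0,0],[0,0,0,0,0,0],[0,0,0,0,0,0],[0,0,0,0,0,0],[0,0,0,0,0,0],[0,0,0,0,0,0],[0,0,0,0,0,0],[0,0,0,0,0,0],[0,0,0,0,0,0],[0,0,0,0,0,0]]])

```text
clock: 23.5
position: [0.4938, -0.06, 0.1658]
ee_rot: [0.996, 0.086, 0.0, -0.0]
ft_force: [7.0, 2.1, -5.1]
grip_width: 0.199
grasp_force: 59.5
```

```bash
python3 -c "
from h import *
rel();print(hand_in())"
```

```text
t 23.5 x,right,up mm [  0.5 -21.2  29.8] toolx 9.9 z [ 0.  0. -1.] F [ 7.   2.1 -5.1] -0.87 0.199 59.52687978744507 [ 0.    0.08  0.03  1.84 -0.    1.22 -1.37]
the job is handed in; nothing more can be done
None
```

I turned the wheel through more than a full turn by the crank, found the heavy side, and handed in at 23.5 s with the wheel stopped and the handle gripped at about 59 N; the handle is at 340°, where the force fit puts the heavy side straight down, but `hand_in()` returned no verdict.

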